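# Lay up the dressing tray

## Task

Lay up the dressing tray: stand the two steel jars in one straight row with the kidney dish and the ointment tin that are already on it, all four evenly spaced, the large jar next to the kidney dish and the small jar next to the tin, and close each jar with its own lid. Lay the forceps flat on the tray in front of the jars (on the side nearer the robot), parallel to the row and centred on the tray, with the finger rings at the tin's end. Do not shift the dish, the tin, the white bottle or the pen.

Things in the scene. Friction and masses are not known exactly. Their poses are not given: they have to be found in the camera images.
- tray: Low steel tray, fixed, 256 mm (its x) by 330 mm (its y), rim 16 mm high, flat inner floor at z = 3 mm. Origin: centre of the underside, z up; its -x side faces the robot. The kidney dish and the tin stand on its line x = +40 mm, one at y = +120 mm, the other at y = -120 mm; which is at which end varies. The row runs along that line.
- kidney_dish: Bean-shaped steel dish, loose, about 145 mm long (its x, across the row), 72 mm wide (its y, along the row), 34 mm high; origin: middle of its underside. Stands on the tray at one end of the row; stays where it is.
- tin: Round light-grey closed ointment tin, loose, diameter 56 mm, 28 mm high; origin: centre of its underside. Stands on the tray at the other end of the row, 240 mm from the kidney dish between centres; stays where it is.
- jar_large: The larger open steel jar, empty, upright on the cart left of the tray. Outer diameter 62 mm (64 at the rim), nearly straight sides, 52 mm high, mouth 56 mm wide, 0.14 kg. Origin: centre of the underside, z up. Evenly spaced, its centre is about 85 mm from the kidney dish's and 80 mm from the small jar's.
- jar_small: The smaller open steel jar, empty, upright on the cart left of the tray. Outer diameter 45 mm (47 at the rim), nearly straight sides, 38 mm high, mouth 40 mm wide, 0.08 kg. Origin: centre of the underside, z up. Evenly spaced, its centre is about 77 mm from the tin's.
- lid_large: The larger round steel lid, 66 mm wide, lying plug down on the cart left of the tray, 0.06 kg. Below, a plug 49 mm wide and 6 mm deep that drops into the large jar's mouth; a plate that rests on the rim; in the middle a round knob 17 mm wide, 12 to 30 mm above the origin. Origin: centre of the plug's underside, z up. Closed, it is 46 mm above the large jar's origin.
- lid_small: The smaller round steel lid, 49 mm wide, lying plug down on the cart left of the tray, 0.04 kg. Plug 33 mm wide and 6 mm deep that drops into the small jar's mouth; plate that rests on the rim; round knob 17 mm wide, 12 to 30 mm above the origin. Origin: centre of the plug's underside, z up. Closed, it is 32 mm above the small jar's origin.
- forceps: Rigid steel forceps lying flat at the far left of the cart, 213 mm long (x), 113 mm over the finger rings (y), 0.085 kg. Origin: middle of the length, underside; tips at +x, rings at -x. For x from -73 to +107 mm they are solid over y = -21 to +21 mm, 5 mm thick: grip across y near the origin with the fingertips just above the surface.
- forceps_rings (a point): Point midway between the two finger rings of the forceps, 91 mm from the origin towards the rings.
- bottle: White bystander bottle with a screw cap, 48 mm diameter, 86 mm high, loose, behind the tray; leave it alone. Origin at the centre of its underside.
- pen: Bystander pen, 145 mm long, loose, at the right rear; leave it alone. Origin at its middle, underside.
Mind the look-alikes: they are no part of the job. Leave any purple look-alike of the jar_small alone.

How it is judged:
At the end, for the whole second after the job is handed in: Jars upright on the tray within 15 mm of the row's line; spacing within 15 mm: large jar-dish 85, jar-jar 80, small jar-tin 77 mm. Own lids seated level within 6 mm. Forceps flat, origin at tray x -80 to -25 mm, y within 35 mm of the middle, within 0.2 rad, rings at the tin's end. All at rest (x of jar_large in the frame of tray between 0.025 and 0.055 m and x of jar_small in the frame of tray between 0.025 and 0.055 m and horizontal distance between jar_large and kidney_dish between 0.07 and 0.1 m and horizontal distance between jar_large and jar_small between 0.065 and 0.095 m and horizontal distance between jar_small and tin between 0.062 and 0.092 m and height (world z) of each of jar_large, jar_small, forceps below 0.007 m and angle between each of jar_large, jar_small, forceps's own z axis and vertical below 0.06 rad and horizontal distance between lid_large and jar_large below 0.006 m and z of lid_large in the frame of jar_large between 0.043 and 0.049 m and angle between the z axis of lid_large and the z axis of jar_large, either way round below 0.06 rad and horizontal distance between lid_small and jar_small below 0.006 m and z of lid_small in the frame of jar_small between 0.029 and 0.035 m and angle between the z axis of lid_small and the z axis of jar_small, either way round below 0.06 rad and x of forceps in the frame of tray between -0.08 and -0.025 m and y of forceps in the frame of tray between -0.035 and 0.035 m and horizontal distance between forceps_rings and tin below 0.16 m and angle between the x axis of forceps and the y axis of tray, either way round below 0.2 rad and linear speed of each of jar_large, jar_small, lid_large, lid_small, forceps below 0.01 m/s); the robot touches nothing.
It fails at once if the kidney dish is shifted by more than 15 mm (distance of kidney_dish from where it was at the start of the episode above 0.015 m).
It fails at once if the ointment tin is shifted by more than 15 mm (distance of tin from where it was at the start of the episode above 0.015 m).
It fails at once if the white bottle is shifted by more than 20 mm (distance of bottle from where it was at the start of the episode above 0.02 m).
It fails at once if the pen is shifted by more than 20 mm (distance of pen from where it was at the start of the episode above 0.02 m).
It also fails if it takes over 125 s, if anything falls off the work surface, if the arm or the gripper's body presses on something with over 40 N, if the wrist force passes 120 N, or if a joint passes its speed limit or range.

## Robot

A 6-joint arm with a two-finger parallel gripper is mounted at the origin on a cart in front of the work surface, level with it; the furniture and walls round the work are solid. World frame = base frame: x ahead of the robot, y to its left, z up, the work surface at z = 0. Lengths are in m, angles in rad, forces in N, time in s.
With the tool pointing down it reaches from about 0.425 to 1.125 m from the base axis. Payload 14.9 kg.
Tool frame: the origin (TCP) lies at the very end of the fingers, on their centre line; the grasp point (between the pads) lies 19 mm behind it; z points along the fingers, y is the line along which they close (so a half turn about z gives the same grasp; the last joint's range is limited). The gripper opens to 91 mm and grips with 3 to 60 N. Pads are 32 mm wide; open, the fingers measure 118 mm over their backs; the gripper's body (76 mm by 178 mm) begins 60 mm behind the grasp point.
Start: joints at [1.21, 0.379, 1.734, -0, 1.028, -0.033], TCP at [0.225, 0.663, 0.214] pointing down, gripper open.
Joint ranges: [-2.77, 2.77], [-0.74, 2.19], [0, 2.66], [-1.06, 4.2], [0.31, 2.87], [-3.08, 3.08]. Speed limits (rad/s): [1.89, 1.89, 2.39, 3.14, 3.14, 3.14].

## Interface

Orientations are given as a unit quaternion [x, y, z, w].
In Python, from rig import env, cams gives the robot as it stands.
- The arm moves only by the tool send_rows, never from a script. Its argument "commands" is a list of rows, each a list of 5 numbers: the shift along the tool's x, y, z in mm, then the turn about the tool's z in degrees, then the opening, from 0 (shut) to 1 (fully open). In form: [[tx, ty, tz, roll, jaw], ...]. A call has exactly 5 rows; each row shifts and turns the commanded pose from where the row before left it, along the tool's axes as they then stand; what a row does not reach is not made up. A row lasts 1/8 s, in which the tool goes at most 62.5 mm and 10.7 degrees, less where a joint would pass 70% of its speed; a pose out of reach is approached as far as the arm can. A call with a gripper value outside its range is refused whole. The fingers move at their own pace and stop on an object; "force" is the grip in N (left out, the last holds). Time passes only in rows, so rows that do not move let the fingers close, or fill a call up. It gives the time, the measured TCP pose, the force, the opening and the grip force at its end, in the units of the state.
- env.observe(): the state, without advancing time (a new reading comes with each control period).
- cams.camera(name): name is "side" or "top" or "wrist"; returns the picture (384x512x3 uint8, red, green, blue); there is no depth.
- cams.camera_model(name): a dict with "camera_matrix" (3x3 intrinsics, pixels), "rvec" (rotation vector, rad) and "tvec" (3), from world to camera coordinates, as OpenCV has them; the wrist camera has in their place "hand_eye" (4x4, takes a point from camera to tool coordinates, whose origin is the TCP and whose axes are the flange's). Camera axes: x right, y down, z forward; pixel columns grow to the right and rows downward; lengths in m; the calibration is good to about 2 mm. A picture is of the moment at which its call begins: read the wrist's pose just before it. camera_model takes no time and is no camera call.
- env.sign_off(): hands the job in; it is judged then, once.
The state is a dict: "time_s": time; "joint_positions": joint angles; "qd": joint speeds; "effort": joint torques, N m; "position": TCP position; "orientation": TCP orientation; "contact_force": force on the tool from outside, world axes, zero at the start; "ft_torque": the same for the moment, N m; "width": finger opening in m; "grasp_force": force on a finger pad.
Only numpy, scipy, OpenCV 4.12 (cv2) and the standard library are available. Lean on these libraries where they do the work, as an engineer would, in place of code of your own. Each camera call takes 0.05 s, during which the arm holds its last target. There are 200 camera calls.

## Working session

There is one attempt and no reset: what is moved stays moved. The work goes in short steps, Python scripts to look and compute and a tool call to move; the robot and the scene stay as the last step left them, time stands still between calls to the robot, and variables do not carry over. Pictures are saved under pics/ and viewed, at most 15 in all, crops included, and the job is handed in when it is done.

Besides the shell and the picture viewer there is one more tool, called after "Emit:" as a command line: name --pt "numbers of a row" for each row, then --argument value for the rest. send_rows: Moves the arm, as the interface text tells. Its arguments: {"type":"object","properties":{"commands":{"type":"array"},"force":{"type":"number"}},"required":["commands"]}

```bash
ls; mkdir -p pics
python3 - <<'E'
from rig import env,cams
import cv2
s=env.observe();print(s)
for n in("top","side"):
    cv2.imwrite(f"pics/{n}0.png",cv2.resize(cams.camera(n)[:,:,::-1],(800,600)))
    m=cams.camera_model(n);print(n,m)
print(cams.camera_model("wrist"))
E
```

```text
pics
{'time_s': 0.0, 'joint_positions': array([ 1.20970878e+00,  3.79426089e-01,  1.73479671e+00, -1.34959379e-05,
        1.02850224e+00, -3.32441729e-02]), 'qd': array([-0.00064152, -0.0003015 ,  0.00021372, -0.00113019, -0.00135433,
       -0.00052928]), 'effort': array([-3.44495085e-03, -7.63715744e+01, -4.34388006e+01,  6.48865337e-02,
        4.23574867e-02, -1.03357556e-04]), 'position': array([0.22522769, 0.66234294, 0.21326811]), 'orientation': array([ 1.63185101e-01,  9.86595308e-01, -5.56354142e-04, -1.05245930e-04]), 'contact_force': array([0.12298371, 0.25333774, 0.70913075]), 'ft_torque': array([0.00979619, 0.0115309 , 0.01833514]), 'grasp_force': 0.0, 'width': 0.09140460818699173}
top {'camera_matrix': array([[455.30828401,   0.        , 251.5536513 ],
       [  0.        , 455.30828401, 188.30951107],
       [  0.        ,   0.        ,   1.        ]]), 'rvec': array([ 2.19332403, -2.13172811,  0.13751315]), 'tvec': array([0.05699699, 0.54320553, 1.37451974])}
side {'camera_matrix': array([[433.66276092,   0.        , 253.14134112],
       [  0.        , 433.66276092, 197.22442088],
       [  0.        ,   0.        ,   1.        ]]), 'rvec': array([ 2.01488129, -0.51591957,  0.34361962]), 'tvec': array([-0.43543854,  0.16921134,  1.04476497])}
{'camera_matrix': array([[299.51899787,   0.        , 254.93809767],
       [  0.        , 299.51899787, 190.32264205],
       [  0.        ,   0.        ,   1.        ]]), 'hand_eye': array([[ 1.15562162e-03, -9.70280730e-01, -2.41979277e-01,
         6.89102220e-02],
       [ 9.99999298e-01,  1.05767399e-03,  5.34674354e-04,
        -6.17929949e-05],
       [-2.62849035e-04, -2.41979725e-01,  9.70281270e-01,
        -1.70857052e-01],
       [ 0.00000000e+00,  0.00000000e+00,  0.00000000e+00,
         1.00000000e+00]])}
```

View pics/top0.png

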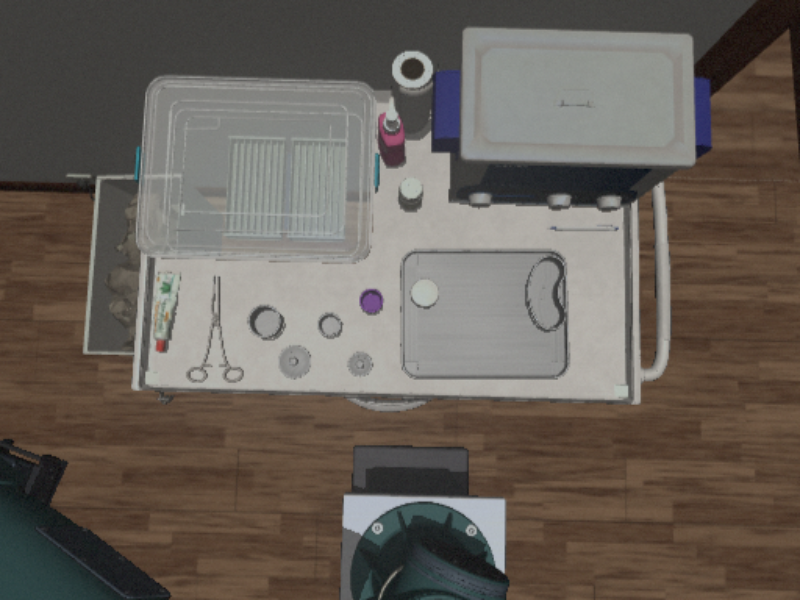

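View pics/side0.png

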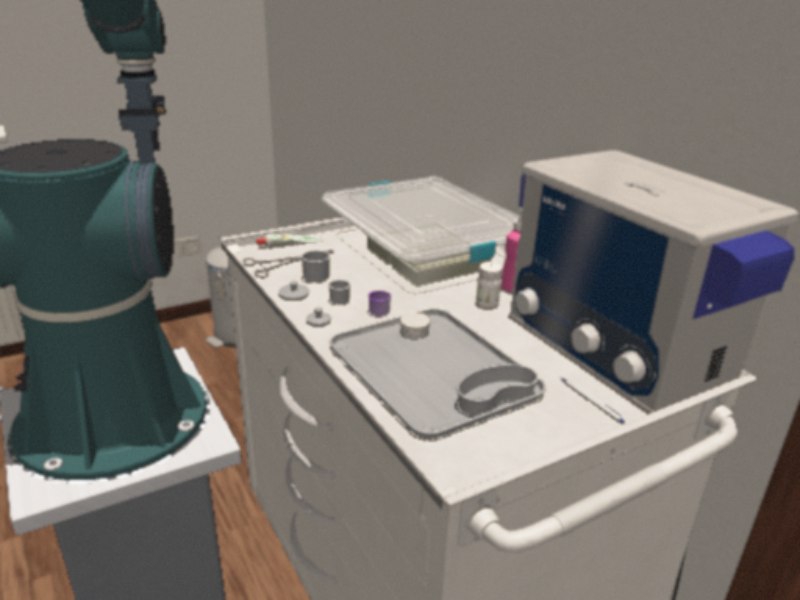

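Left of the tray the top picture (800x600) shows the large jar at (266,322), the small jar at (330,325), the large lid at (295,361), the small lid at (360,363) and the forceps at (216,335) with rings towards the robot. The tin is at (425,293) and the dish at (546,293). Possible mix-ups for the small jar are the purple pot (371,301), which stays put, and the large jar. I choose the steel one at (330,325).

```bash
cat > h.py <<'E'
from rig import env,cams
import cv2,numpy as np
from scipy.spatial.transform import Rotation as Ro
def pose(name):
    m=cams.camera_model(name);K=np.array(m["camera_matrix"])
    if name=="wrist":
        s=env.observe();T=np.eye(4);T[:3,:3]=Ro.from_quat(s["orientation"]).as_matrix();T[:3,3]=s["position"]
        W=np.linalg.inv(T@np.array(m["hand_eye"]));return K,W[:3,:3],W[:3,3]
    return K,cv2.Rodrigues(np.array(m["rvec"]))[0],np.array(m["tvec"])
def rect(name,x0,x1,y0,y1,z,mm=1.0,im=None,P=None):
    """rectified view of plane z: rows go from x1 (top) down to x0, columns from y1 (left) to y0; mm per pixel"""
    K,R,t=P or pose(name)
    im=cams.camera(name)[:,:,::-1] if im is None else im
    s=mm/1000
    # out pixel (u,v)->world x=x1-v*s, y=y1-u*s
    H=K@np.column_stack([R[:,0],R[:,1],R@[0,0,z]+t])@np.array([[0,-s,x1],[-s,0,y1],[0,0,1]])
    return cv2.warpPerspective(im,H,(int((y1-y0)/s),int((x1-x0)/s)),flags=cv2.INTER_CUBIC|cv2.WARP_INVERSE_MAP)
def w2p(P,X):
    K,R,t=P;c=K@(R@np.array(X)+t);return c[:2]/c[2]
def p2w(P,p,z):
    K,R,t=P;d=R.T@np.linalg.inv(K)@[p[0],p[1],1];o=-R.T@t;return o+d*(z-o[2])/d[2]
E
python3 - <<'E'
from h import *
P=pose("top")
for n,p,z in [("jarL",(266,320),.052),("jarS",(330,325),.038),("lidL",(295,361),.012),("lidS",(360,363),.012),("forc",(216,335),.003),("tin",(425,293),.028),("dish",(546,293),.034),("purple",(371,301),.03),("trayTL",(404,252),.016),("trayBR",(566,377),.016)]:
    print(n,p2w(P,np.array(p)*.64,z)[:2].round(3))
cv2.imwrite("pics/r1.png",rect("top",.40,.75,-.35,.62,0.02,1.25))
E
```

```text
jarL [0.482 0.317]
jarS [0.476 0.194]
lidL [0.405 0.263]
lidS [0.405 0.134]
forc [0.453 0.424]
tin [0.546 0.009]
dish [ 0.552 -0.23 ]
purple [0.527 0.116]
trayTL [0.63  0.053]
trayBR [ 0.388 -0.274]
```

View pics/r1.png

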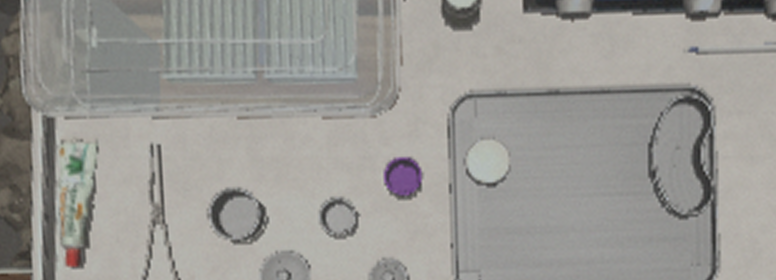

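Emit:
send_rows --pt "0 0 0 -9.4 1" --pt "0 0 0 -9.4 1" --pt "-28 -51 0 0 1" --pt "-28 -51 0 0 1" --pt "-28 -51 0 0 1" --force 25

```text
time_s: 0.78
position: [0.3099, 0.5081, 0.2137]
orientation: [-0.0, 1.0, -0.0, -0.0]
contact_force: [2.0, 1.5, 0.9]
width: 0.091
grasp_force: 0.0
```

Emit:
send_rows --pt "-28 -51 0 0 1" --pt "-28 -51 0 0 1" --pt "-28 -51 0 0 1" --pt "-20 -40 0 0 1" --pt "0 0 0 0 1"

```text
time_s: 1.4
position: [0.4143, 0.3147, 0.2139]
orientation: [0.001, 1.0, -0.0, -0.0]
contact_force: [0.3, 0.5, -0.7]
width: 0.0911
grasp_force: 0.0
```

Run:
```python
from h import *
s=env.observe();print(s["time_s"],s["position"],s["orientation"].round(4),abs(s["qd"]).max())
P=pose("wrist");im=cams.camera("wrist")[:,:,::-1];np.save("w1.npy",im);import pickle;pickle.dump(P,open("w1.pkl","wb"))
cv2.imwrite("pics/w1.png",cv2.resize(im,(800,600)))
```

```text
1.4 [0.41432052 0.31470072 0.21388482] [ 1.4e-03  1.0e+00 -1.0e-04 -0.0e+00] 0.0540671948715106
```

View pics/w1.png

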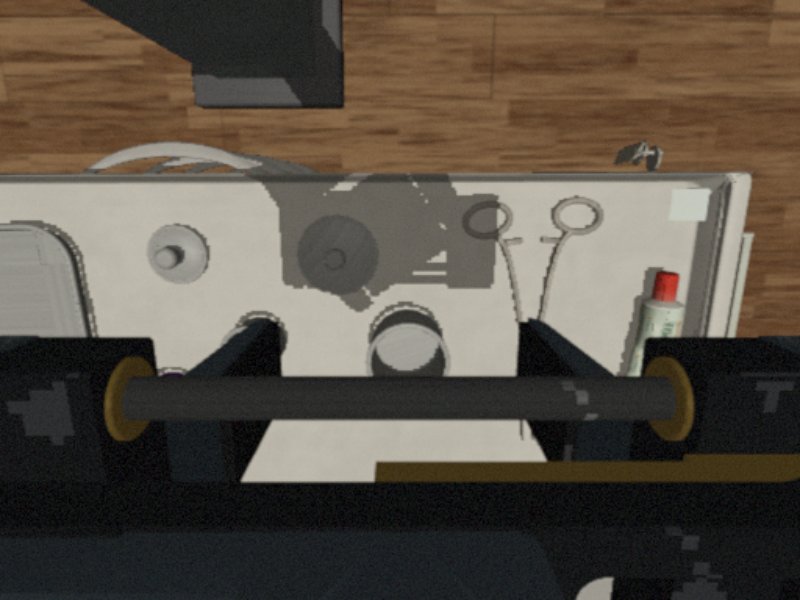

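The wrist view shows the small lid knob at (165,257), the large lid knob at (334,258), the large jar rim centred near (408,360), and forceps rings at (487,219) and (577,215). No look-alikes stand near the forceps, which is the first thing I reach for.

Run:
```python
from h import *
import pickle
P=pickle.load(open("w1.pkl","rb"));im=np.load("w1.npy")
f=lambda p,z,Q=P:p2w(Q,np.array(p)*.64,z)[:2].round(4)
print("rings",f((487,219),.003),f((577,215),.003))
print("plate lidS",f((179,253),.010),"knob top",f((163,258),.030),"plate lidL",f((338,254),.010),f((334,259),.030))
print("jarL rim",f((408,363),.052))
T=pose("top");print("tips",f((217,277),.003,T),"rings",f((198,374),.003,T),f((234,374),.003,T))
b=rect("top",.36,.60,.05,.50,0.03,0.6)
cv2.imwrite("pics/r2.png",b)
```

```text
rings [0.3756 0.3867] [0.3725 0.4591]
plate lidS [0.4018 0.1383] knob top [0.4026 0.1351] plate lidL [0.4028 0.2665] [0.4036 0.2659]
jarL rim [0.4798 0.3223]
tips [0.5697 0.4289] rings [0.374  0.4553] [0.376 0.384]
```

View pics/r2.png

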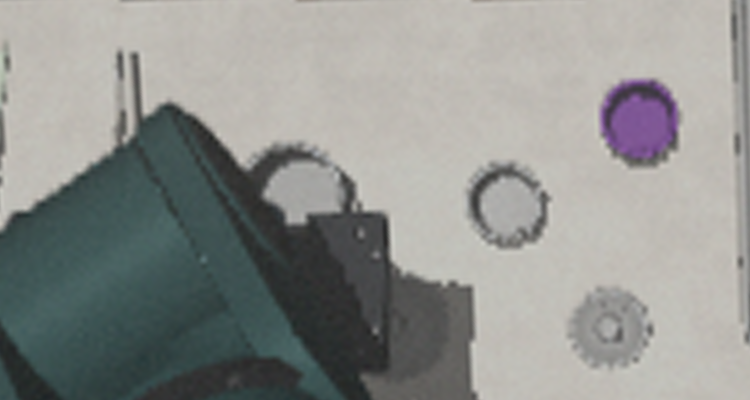

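Emit:
send_rows --pt "-26 55 0 0 1" --pt "-26 56 0 0 1" --pt "0 0 60 0 1" --pt "0 0 60 0 1" --pt "0 0 60 0 1" --force 40

```text
time_s: 2.12
position: [0.4645, 0.4292, 0.032]
orientation: [-0.001, 1.0, 0.0, 0.0]
contact_force: [1.6, 0.2, 0.3]
width: 0.0911
grasp_force: 0.0
```

Emit:
send_rows --pt "0 0 15 0 1" --pt "0 0 8 0 1" --pt "0 0 5 0 1" --pt "0 0 0 0 1" --pt "0 0 0 0 1"

```text
time_s: 2.75
position: [0.466, 0.4283, 0.0071]
orientation: [-0.0, 1.0, 0.001, 0.001]
contact_force: [-0.0, -0.8, -1.2]
width: 0.0915
grasp_force: 0.0
```

Emit:
send_rows --pt "0 0 4 0 1" --pt "0 0 0 0 0" --pt "0 0 0 0 0" --pt "0 0 0 0 0" --pt "0 0 0 0 0"

```text
time_s: 3.38
position: [0.4655, 0.4278, 0.0019]
orientation: [-0.0, 1.0, -0.0, 0.0]
contact_force: [0.1, 0.6, 0.1]
width: 0.0541
grasp_force: 0.0
```

Emit:
send_rows --pt "0 0 0 0 0" --pt "0 0 0 0 0" --pt "0 0 0 0 0" --pt "0 0 -10 0 0" --pt "0 0 -10 0 0"

```text
time_s: 4.0
position: [0.4655, 0.4279, 0.0227]
orientation: [-0.0, 1.0, 0.0, 0.0]
contact_force: [-0.2, 0.5, -1.2]
width: 0.0244
grasp_force: 39.5
```

Run:
```python
from h import *
b=rect("top",.36,.60,.05,.50,0.03,0.6)
P=pose("wrist");im=cams.camera("wrist")[:,:,::-1]
cv2.imwrite("pics/w2.png",np.vstack([b[:,:],cv2.resize(im[100:384//2+30],(750,180))]))
```

```text
(no output)
```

View pics/w2.png

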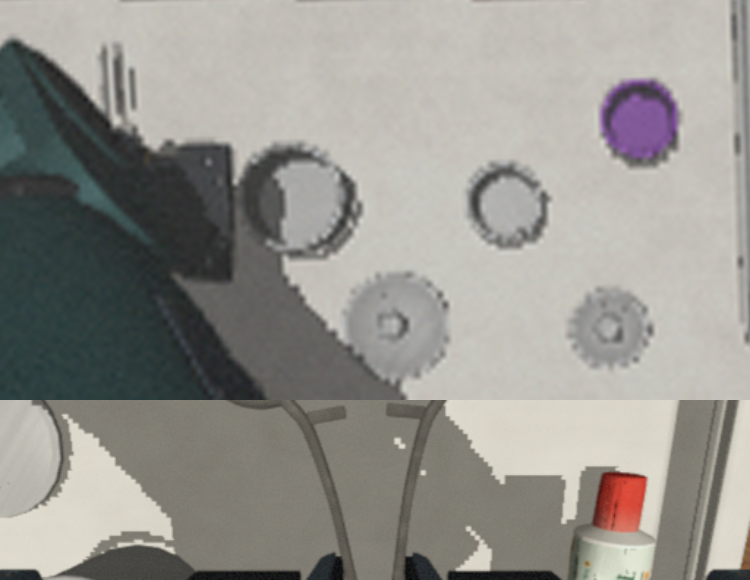

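Emit:
send_rows --pt "0 0 -50 0 0" --pt "0 0 -50 0 0" --pt "0 -60 0 0 0" --pt "0 -60 0 0 0" --pt "0 -60 0 0 0"

```text
time_s: 4.72
position: [0.4653, 0.2462, 0.1222]
orientation: [-0.0, 1.0, 0.0, 0.0]
contact_force: [0.5, -0.6, -1.1]
width: 0.0244
grasp_force: 39.5
```

Emit:
send_rows --pt "0 -60 0 0 0" --pt "0 0 0 10 0" --pt "0 0 0 10 0" --pt "0 0 0 10 0" --pt "0 0 0 10 0"

```text
time_s: 5.35
position: [0.4655, 0.1877, 0.1221]
orientation: [0.345, 0.939, 0.0, 0.0]
contact_force: [0.9, 0.5, -0.5]
width: 0.0245
grasp_force: 39.5
```

Emit:
send_rows --pt "0 0 0 10 0" --pt "0 0 0 10 0" --pt "0 0 0 10 0" --pt "0 0 0 10 0" --pt "0 0 0 10 0"

```text
time_s: 5.98
position: [0.4655, 0.1878, 0.1221]
orientation: [0.709, 0.705, 0.0, 0.0]
contact_force: [0.3, -0.7, -0.9]
width: 0.0243
grasp_force: 39.5
```

Run:
```python
from h import *
s=env.observe();print(s["time_s"],s["position"],s["orientation"].round(4),s["width"],s["grasp_force"],s["joint_positions"].round(2))
b=rect("top",.36,.66,-.30,.08,0.003,0.5)
P=pose("wrist");im=cams.camera("wrist")[:,:,::-1]
cv2.imwrite("pics/w3.png",b);cv2.imwrite("pics/w3w.png",im)
```

```text
5.975 [0.46549621 0.18780155 0.12206064] [7.090e-01 7.052e-01 1.000e-04 0.000e+00] 0.024342147569961448 39.463102030567825 [ 0.34  0.21  2.17 -0.    0.76  0.34]
```

View pics/w3.png

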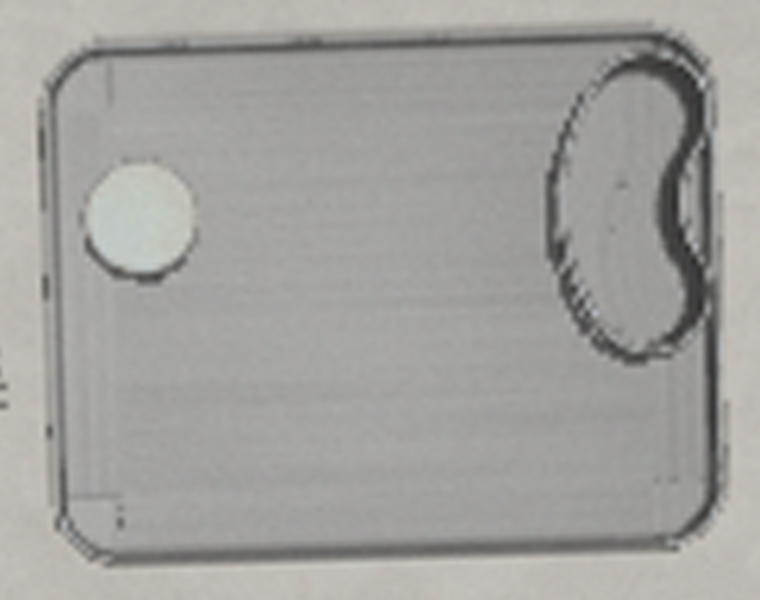

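View pics/w3w.png

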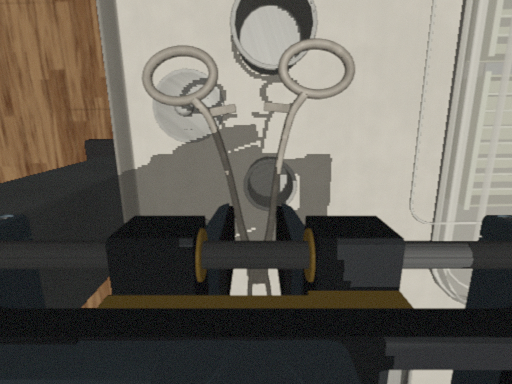

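Emit:
send_rows --pt "-60 -2 0 0 0" --pt "-60 -2 0 0 0" --pt "-60 -2 0 0 0" --pt "-60 -2 0 0 0" --pt "-60 0 0 0 0"

```text
time_s: 6.7
position: [0.4574, -0.1142, 0.1223]
orientation: [0.705, 0.709, 0.0, 0.0]
contact_force: [1.4, -0.1, 0.4]
width: 0.0245
grasp_force: 39.5
```

Emit:
send_rows --pt "0 0 45 0 0" --pt "0 0 40 0 0" --pt "0 0 15 0 0" --pt "0 0 10 0 0" --pt "0 0 0 0 0"

```text
time_s: 7.32
position: [0.458, -0.1121, 0.0123]
orientation: [0.707, 0.708, 0.0, 0.0]
contact_force: [0.3, 0.9, -0.2]
width: 0.0245
grasp_force: 39.5
```

Emit:
send_rows --pt "0 0 3 0 0" --pt "0 0 3 0 0" --pt "0 0 0 0 0" --pt "0 0 0 0 0.6" --pt "0 0 0 0 0.6"

```text
time_s: 7.95
position: [0.4577, -0.1122, 0.0061]
orientation: [0.707, 0.707, 0.0, 0.0]
contact_force: [-0.6, -0.5, 1.0]
width: 0.0415
grasp_force: 0.0
```

Emit:
send_rows --pt "0 0 0 0 0.6" --pt "0 0 0 0 0.6" --pt "0 0 -40 0 0.6" --pt "0 0 -50 0 1" --pt "0 0 -50 0 1"

```text
time_s: 8.57
position: [0.4573, -0.1121, 0.1473]
orientation: [0.707, 0.707, -0.0, -0.0]
contact_force: [0.8, 0.0, -0.0]
width: 0.0718
grasp_force: 0.0
```

Emit:
send_rows --pt "60 0 0 0 1" --pt "60 0 0 0 1" --pt "60 0 -20 0 1" --pt "50 0 -30 0 1" --pt "0 0 0 0 1"

```text
time_s: 9.2
position: [0.4585, 0.1199, 0.1977]
orientation: [0.706, 0.709, 0.002, 0.001]
contact_force: [0.9, -0.7, 0.9]
width: 0.0908
grasp_force: 0.0
```

```bash
cat > m.py <<'E'
from h import *
def circ(name,c,r,z,P,im,mm=0.5):
    """rim circle of radius r near c at height z: strongest Hough circle"""
    a=.055;g=cv2.cvtColor(rect(name,c[0]-a,c[0]+a,c[1]-a,c[1]+a,z,mm,im,P),cv2.COLOR_BGR2GRAY);g=cv2.GaussianBlur(g,(5,5),0)
    k=cv2.HoughCircles(g,cv2.HOUGH_GRADIENT_ALT,1,5,param1=60,param2=.3,minRadius=int((r-.003)*1000/mm),maxRadius=int((r+.003)*1000/mm))
    return [] if k is None else [(round(c[0]+a-v*mm/1000,4),round(c[1]+a-u*mm/1000,4),round(q*mm/1000,4)) for u,v,q in k[0][:3,:3]]
E
python3 - <<'E'
from m import *
s=env.observe();print(s["time_s"],s["position"])
for n in("top","wrist"):
    P=pose(n);im=cams.camera(n)[:,:,::-1];cv2.imwrite(f"pics/{n}4.png",im)
    for nm,c,r,z in [("jarL rim",(.48,.322),.032,.052),("jarL mouth",(.48,.322),.028,.052),("jarS rim",(.476,.194),.0235,.038),("jarS mouth",(.476,.194),.02,.038),("lidL",(.403,.266),.033,.011),("lidS",(.403,.137),.0245,.011),("knobL",(.403,.266),.0085,.030),("knobS",(.403,.137),.0085,.03),("tin",(.55,.009),.028,.031)]:
        print(n,nm,circ(n,c,r,z,P,im))
b=rect("wrist",.36,.55,.08,.40,.03,.5,im,P)
cv2.imwrite("pics/r4.png",b)
t=rect("top",.36,.62,-.28,.06,.003,.5);cv2.imwrite("pics/t4.png",t)
E
```

```text
9.2 [0.45852983 0.11987146 0.19771425]
top jarL rim [(np.float32(0.4725), np.float32(0.311), np.float32(0.0311)), (np.float32(0.4805), np.float32(0.3165), np.float32(0.0324)), (np.float32(0.474), np.float32(0.3175), np.float32(0.0326))]
top jarL mouth [(np.float32(0.477), np.float32(0.313), np.float32(0.0278)), (np.float32(0.4815), np.float32(0.3205), np.float32(0.029)), (np.float32(0.4705), np.float32(0.3165), np.float32(0.028))]
top jarS rim []
top jarS mouth []
top lidL []
top lidS []
top knobL [(np.float32(0.4055), np.float32(0.2655), np.float32(0.009))]
top knobS []
top tin [(np.float32(0.5485), np.float32(0.01), np.float32(0.0276))]
wrist jarL rim []
wrist jarL mouth []
wrist jarS rim [(np.float32(0.4765), np.float32(0.197), np.float32(0.0235))]
wrist jarS mouth [(np.float32(0.477), np.float32(0.197), np.float32(0.0202))]
wrist lidL [(np.float32(0.4045), np.float32(0.2665), np.float32(0.0326))]
wrist lidS [(np.float32(0.402), np.float32(0.136), np.float32(0.0242)), (np.float32(0.4095), np.float32(0.145), np.float32(0.0247))]
wrist knobL [(np.float32(0.4045), np.float32(0.265), np.float32(0.0077)), (np.float32(0.4215), np.float32(0.2485), np.float32(0.0091))]
wrist knobS [(np.float32(0.4025), np.float32(0.136), np.float32(0.008))]
wrist tin []
```

View pics/r4.png

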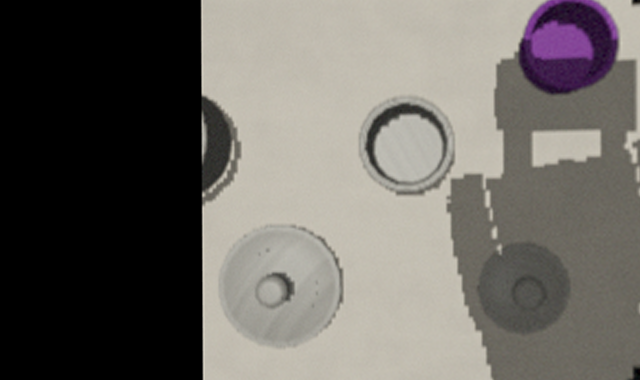

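View pics/t4.png

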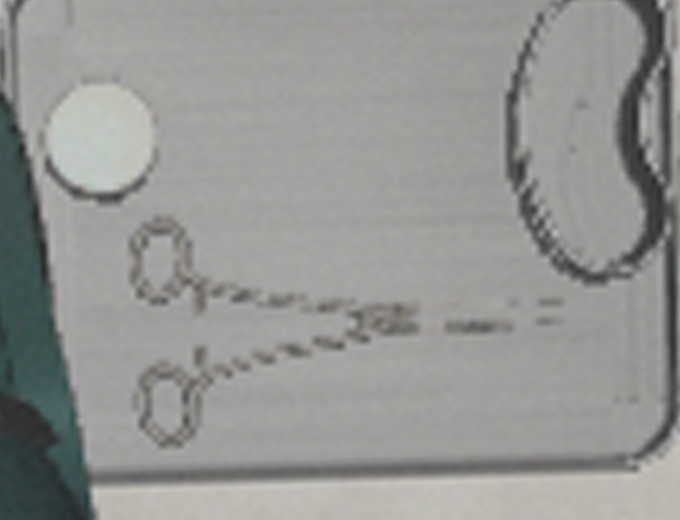

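Forceps lie well on the tray (rings at the tin's end). The close crop confirms the steel small jar at (406,145), purple pot at (568,40) left alone.

Emit:
send_rows --pt "39 9 0 0 1" --pt "39 9 0 0 1" --pt "0 0 50 0 1" --pt "0 0 50 0 1" --pt "0 0 30 0 1" --force 25

```text
time_s: 9.98
position: [0.4741, 0.1931, 0.0626]
orientation: [0.708, 0.707, -0.002, -0.001]
contact_force: [-0.4, -0.3, 0.9]
width: 0.0913
grasp_force: 0.0
```

Emit:
send_rows --pt "0 0 30 0 1" --pt "0 0 15 0 1" --pt "0 0 10 0 1" --pt "0 0 0 0 1" --pt "0 0 0 0 0"

```text
time_s: 10.6
position: [0.4761, 0.1952, 0.0114]
orientation: [0.707, 0.707, 0.001, 0.0]
contact_force: [-0.3, -0.5, 0.1]
width: 0.0839
grasp_force: 0.0
```

Emit:
send_rows --pt "0 0 0 0 0" --pt "0 0 0 0 0" --pt "0 0 0 0 0" --pt "0 0 0 0 0" --pt "0 0 0 0 0"

```text
time_s: 11.22
position: [0.4757, 0.1952, 0.0108]
orientation: [0.707, 0.707, 0.0, 0.0]
contact_force: [-0.7, -0.1, 3.2]
width: 0.0438
grasp_force: 25.0
```

Emit:
send_rows --pt "0 0 -50 0 0" --pt "0 0 -50 0 0" --pt "-53 15 0 0 0" --pt "-53 15 0 0 0" --pt "-53 15 0 0 0"

```text
time_s: 11.85
position: [0.5207, 0.0346, 0.1108]
orientation: [0.707, 0.707, 0.0, 0.0]
contact_force: [-0.1, -0.2, 0.1]
width: 0.044
grasp_force: 25.0
```

Emit:
send_rows --pt "-53 15 0 0 0" --pt "-53 16 0 0 0" --pt "0 0 40 0 0" --pt "0 0 30 0 0" --pt "0 0 0 0 0"

```text
time_s: 12.48
position: [0.5499, -0.0697, 0.0389]
orientation: [0.707, 0.707, -0.001, -0.002]
contact_force: [-0.0, 0.0, -0.7]
width: 0.0441
grasp_force: 25.0
```

Emit:
send_rows --pt "0 0 12 0 0" --pt "0 0 8 0 0" --pt "0 0 4 0 0" --pt "0 0 0 0 0" --pt "0 0 0 0 0"

```text
time_s: 13.1
position: [0.5518, -0.0699, 0.017]
orientation: [0.707, 0.707, 0.0, 0.0]
contact_force: [0.5, 0.0, -0.7]
width: 0.0439
grasp_force: 25.0
```

Emit:
send_rows --pt "0 0 2 0 0" --pt "0 0 0 0 0" --pt "0 0 0 0 0.8" --pt "0 0 0 0 0.8" --pt "0 0 0 0 0.8"

```text
time_s: 13.72
position: [0.5517, -0.0699, 0.0148]
orientation: [0.707, 0.707, 0.0, 0.0]
contact_force: [-0.5, 0.0, -0.4]
width: 0.071
grasp_force: 0.0
```

Emit:
send_rows --pt "0 0 0 0 0.8" --pt "0 0 -30 0 0.8" --pt "0 0 -50 0 1" --pt "0 0 -50 0 1" --pt "0 0 -50 0 1"

```text
time_s: 14.35
position: [0.5514, -0.0698, 0.1964]
orientation: [0.707, 0.707, 0.0, 0.0]
contact_force: [-0.3, -0.7, -0.1]
width: 0.0911
grasp_force: 0.0
```

Emit:
send_rows --pt "60 -14 0 0 1" --pt "60 -14 0 0 1" --pt "60 -14 0 0 1" --pt "60 -14 0 0 1" --pt "60 -14 0 0 1"

```text
time_s: 14.98
position: [0.4808, 0.232, 0.1949]
orientation: [0.707, 0.707, 0.0, 0.0]
contact_force: [0.6, -0.3, 0.5]
width: 0.0915
grasp_force: 0.0
```

Emit:
send_rows --pt "0 0 0 0 1" --pt "0 0 0 0 1" --pt "0 0 0 0 1" --pt "0 0 0 0 1" --pt "0 0 0 0 1"

```text
time_s: 15.6
position: [0.4817, 0.2295, 0.1947]
orientation: [0.707, 0.707, -0.0, -0.0]
contact_force: [0.6, 0.4, -0.4]
width: 0.0913
grasp_force: 0.0
```

Run:
```python
from m import *
s=env.observe();print(s["time_s"],s["position"])
P=pose("wrist");im=cams.camera("wrist")[:,:,::-1];n="wrist"
for nm,c,r,z in [("jarL rim",(.48,.32),.032,.052),("jarL mouth",(.48,.32),.028,.052),("lidL",(.403,.266),.033,.011),("knobL",(.403,.266),.0085,.030)]:
    print(n,nm,circ(n,c,r,z,P,im))
T=pose("top");im2=cams.camera("top")[:,:,::-1]
for nm,c,r,z in [("jarS rim",(.552,-.068),.0235,.041),("jarS mouth",(.552,-.068),.02,.041),("tin",(.55,.009),.028,.031)]:print(nm,circ("top",c,r,z,T,im2))
b=rect("wrist",.38,.56,.20,.38,.052,.5,im,P);t=rect("top",.44,.62,-.28,.06,.04,.5,im2,T)
cv2.imwrite("pics/r5.png",np.hstack([b,t[:360]])[:,:800])
```

```text
15.6 [0.48172441 0.2294722  0.19468256]
wrist jarL rim [(np.float32(0.479), np.float32(0.3205), np.float32(0.0315))]
wrist jarL mouth [(np.float32(0.478), np.float32(0.322), np.float32(0.0285))]
wrist lidL [(np.float32(0.406), np.float32(0.266), np.float32(0.0328))]
wrist knobL [(np.float32(0.4045), np.float32(0.266), np.float32(0.0079)), (np.float32(0.3925), np.float32(0.279), np.float32(0.009)), (np.float32(0.447), np.float32(0.2675), np.float32(0.008))]
jarS rim [(np.float32(0.5465), np.float32(-0.07), np.float32(0.0235)), (np.float32(0.5395), np.float32(-0.062), np.float32(0.0234)), (np.float32(0.5435), np.float32(-0.058), np.float32(0.0234))]
jarS mouth [(np.float32(0.54), np.float32(-0.062), np.float32(0.0199)), (np.float32(0.541), np.float32(-0.068), np.float32(0.0203)), (np.float32(0.5455), np.float32(-0.064), np.float32(0.0191))]
tin [(np.float32(0.548), np.float32(0.0095), np.float32(0.0278))]
```

View pics/r5.png

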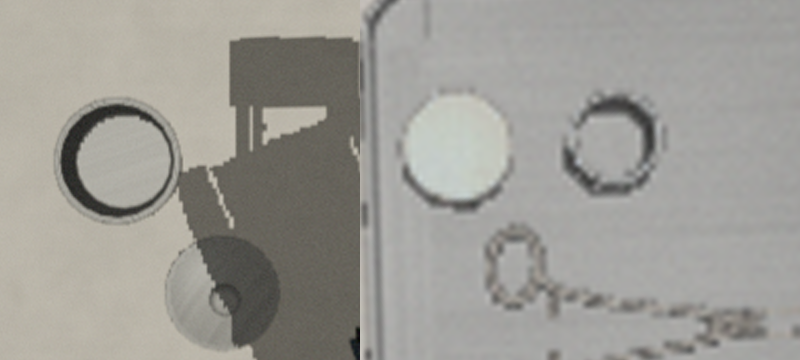

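Emit:
send_rows --pt "46 -1 0 0 1" --pt "46 -1 0 0 1" --pt "0 0 50 0 1" --pt "0 0 40 0 1" --pt "0 0 30 0 1"

```text
time_s: 16.32
position: [0.479, 0.3219, 0.073]
orientation: [0.707, 0.707, -0.001, -0.0]
contact_force: [0.3, 0.1, 0.4]
width: 0.0914
grasp_force: 0.0
```

Emit:
send_rows --pt "0 0 30 0 1" --pt "0 0 15 0 1" --pt "0 0 7 0 1" --pt "0 0 0 0 1" --pt "0 0 0 0 0"

```text
time_s: 16.95
position: [0.48, 0.3224, 0.0236]
orientation: [0.707, 0.707, 0.001, 0.0]
contact_force: [0.3, 0.6, -0.4]
width: 0.084
grasp_force: 0.0
```

Emit:
send_rows --pt "0 0 0 0 0" --pt "0 0 0 0 0" --pt "0 0 0 0 0" --pt "0 0 0 0 0" --pt "0 0 0 0 0"

```text
time_s: 17.58
position: [0.4798, 0.3223, 0.0231]
orientation: [0.707, 0.707, 0.0, 0.0]
contact_force: [-0.2, -0.8, 7.2]
width: 0.0619
grasp_force: 25.0
```

Emit:
send_rows --pt "0 0 -50 0 0" --pt "0 0 -50 0 0" --pt "-58 9 0 0 0" --pt "-58 9 0 0 0" --pt "-58 9 0 0 0"

```text
time_s: 18.2
position: [0.5064, 0.1465, 0.1228]
orientation: [0.707, 0.707, 0.0, 0.0]
contact_force: [1.5, 0.4, -0.7]
width: 0.0614
grasp_force: 25.0
```

Emit:
send_rows --pt "-59 9 0 0 0" --pt "-59 9 0 0 0" --pt "-59 9 0 0 0" --pt "-59 10 0 0 0" --pt "-59 10 0 0 0"

```text
time_s: 18.82
position: [0.5535, -0.1489, 0.1227]
orientation: [0.707, 0.707, 0.0, -0.0]
contact_force: [0.6, 0.9, -0.7]
width: 0.0615
grasp_force: 25.0
```

Emit:
send_rows --pt "0 0 0 0 0" --pt "0 0 40 0 0" --pt "0 0 35 0 0" --pt "0 0 15 0 0" --pt "0 0 0 0 0"

```text
time_s: 19.45
position: [0.5531, -0.1463, 0.0322]
orientation: [0.707, 0.707, -0.0, -0.001]
contact_force: [-0.2, 0.4, -0.9]
width: 0.0619
grasp_force: 25.0
```

Emit:
send_rows --pt "0 0 3 0 0" --pt "0 0 2 0 0" --pt "0 0 0 0 0" --pt "0 0 0 0 0.95" --pt "0 0 0 0 0.95"

```text
time_s: 20.08
position: [0.5538, -0.1469, 0.0279]
orientation: [0.707, 0.707, 0.0, 0.0]
contact_force: [-0.4, -0.0, 0.5]
width: 0.0787
grasp_force: 0.0
```

Emit:
send_rows --pt "0 0 0 0 0.95" --pt "0 0 0 0 0.95" --pt "0 0 -30 0 0.95" --pt "0 0 -50 0 1" --pt "0 0 -50 0 1"

```text
time_s: 20.7
position: [0.5534, -0.1468, 0.159]
orientation: [0.707, 0.707, -0.0, -0.0]
contact_force: [-0.2, 1.1, -0.7]
width: 0.0911
grasp_force: 0.0
```

Emit:
send_rows --pt "60 -18 -10 0 1" --pt "60 -18 -10 0 1" --pt "60 -18 -10 0 1" --pt "60 -20 -10 0 1" --pt "0 0 0 0 1"

```text
time_s: 21.32
position: [0.4799, 0.092, 0.1977]
orientation: [0.705, 0.709, 0.001, 0.0]
contact_force: [0.1, -0.9, -0.6]
width: 0.091
grasp_force: 0.0
```

Run:
```python
from m import *
s=env.observe();print(s["time_s"],s["position"])
P=pose("wrist");im=cams.camera("wrist")[:,:,::-1];n="wrist"
for nm,c,r,z in [("lidL",(.403,.266),.033,.011),("knobL",(.403,.266),.0085,.030),("lidS",(.403,.137),.0245,.011),("knobS",(.403,.137),.0085,.03)]:
    print(n,nm,circ(n,c,r,z,P,im))
T=pose("top");im2=cams.camera("top")[:,:,::-1]
t=rect("top",.44,.62,-.28,.06,.04,.5,im2,T)
b=rect("wrist",.36,.54,.08,.31,.011,.5,im,P)
cv2.imwrite("pics/r6.png",np.vstack([np.hstack([b,np.zeros((360,220,3),np.uint8)]),t[:240]]))
```

```text
21.325 [0.47994539 0.09196111 0.19774261]
wrist lidL [(np.float32(0.4055), np.float32(0.265), np.float32(0.0327))]
wrist knobL [(np.float32(0.4045), np.float32(0.265), np.float32(0.0082)), (np.float32(0.3895), np.float32(0.265), np.float32(0.0084)), (np.float32(0.424), np.float32(0.244), np.float32(0.0092))]
wrist lidS [(np.float32(0.403), np.float32(0.133), np.float32(0.024))]
wrist knobS [(np.float32(0.403), np.float32(0.135), np.float32(0.0084)), (np.float32(0.4135), np.float32(0.1465), np.float32(0.0084)), (np.float32(0.401), np.float32(0.124), np.float32(0.0099))]Traceback (most recent call last):
  File "<stdin>", line 9, in <module>
    return _nx.concatenate(arrs, 0, dtype=dtype, casting=casting)
           ~~~~~~~~~~~~~~~^^^^^^^^^^^^^^^^^^^^^^^^^^^^^^^^^^^^^^^
ValueError: all the input array dimensions except for the concatenation axis must match exactly, but along dimension 1, the array at index 0 has size 679 and the array at index 1 has size 680
```

Emit:
send_rows --pt "57 -25 0 0 0.5" --pt "57 -25 0 0 0.5" --pt "58 -25 0 0 0.5" --pt "0 0 60 0 0.5" --pt "0 0 50 0 0.5"

```text
time_s: 22.05
position: [0.4065, 0.26, 0.0854]
orientation: [0.707, 0.707, 0.0, 0.0]
contact_force: [2.3, -0.5, 0.4]
width: 0.0464
grasp_force: 0.0
```

Emit:
send_rows --pt "0 0 40 0 0.5" --pt "0 0 20 0 0.5" --pt "0 0 8 0 0.5" --pt "0 0 0 0 0.5" --pt "0 0 0 0 0.5"

```text
time_s: 22.68
position: [0.4068, 0.2605, 0.0198]
orientation: [0.707, 0.707, 0.001, 0.0]
contact_force: [-0.2, -0.1, -0.0]
width: 0.0457
grasp_force: 0.0
```

Emit:
send_rows --pt "4.5 -2 0 0 0.5" --pt "0 0 5 0 0.5" --pt "0 0 0 0 0" --pt "0 0 0 0 0" --pt "0 0 0 0 0"

```text
time_s: 23.3
position: [0.4041, 0.2649, 0.014]
orientation: [0.707, 0.707, 0.0, 0.0]
contact_force: [-0.4, 0.2, 0.4]
width: 0.0184
grasp_force: 0.1
```

Emit:
send_rows --pt "0 0 0 0 0" --pt "0 0 0 0 0" --pt "0 0 0 0 0" --pt "0 0 -50 0 0" --pt "0 0 -50 0 0"

```text
time_s: 23.92
position: [0.4035, 0.2646, 0.1148]
orientation: [0.707, 0.707, -0.001, -0.0]
contact_force: [1.0, 1.0, -0.4]
width: 0.0159
grasp_force: 25.0
```

Emit:
send_rows --pt "-50 15 -8 0 0" --pt "-50 15 -8 0 0" --pt "-50 15 -8 0 0" --pt "-50 15 -8 0 0" --pt "-50 15 -8 0 0"

```text
time_s: 24.55
position: [0.4793, 0.0132, 0.1544]
orientation: [0.707, 0.707, 0.0, 0.0]
contact_force: [0.8, 0.3, 0.2]
width: 0.016
grasp_force: 25.0
```

Emit:
send_rows --pt "-50 15 -8 0 0" --pt "-50 15 -8 0 0" --pt "-50 15 -8 0 0" --pt "-50 15 -8 0 0" --pt "-50 15 -8 0 0"

```text
time_s: 25.18
position: [0.5543, -0.2368, 0.1942]
orientation: [0.707, 0.707, -0.0, -0.0]
contact_force: [0.6, 0.4, -0.6]
width: 0.0162
grasp_force: 25.0
```

Emit:
send_rows --pt "0 0 0 0 0" --pt "0 0 0 0 0" --pt "0 0 0 0 0" --pt "0 0 0 0 0" --pt "0 0 0 0 0"

```text
time_s: 25.8
position: [0.5542, -0.2346, 0.1941]
orientation: [0.707, 0.707, 0.0, -0.0]
contact_force: [-0.4, -0.8, 0.1]
width: 0.0162
grasp_force: 25.0
```

Run:
```python
from m import *
s=env.observe();print(s["time_s"],s["position"])
P=pose("wrist");im=cams.camera("wrist")[:,:,::-1];n="wrist"
for nm,c,r,z in [("jarL rim",(.553,-.147),.032,.055),("jarL mouth",(.553,-.147),.028,.055),("jarS rim",(.552,-.069),.0235,.041),("jarS mouth",(.552,-.069),.02,.041),("tin",(.55,.009),.028,.031)]:
    print(n,nm,circ(n,c,r,z,P,im))
t=rect("wrist",.45,.65,-.30,.06,.055,.5,im,P)
cv2.imwrite("pics/r7.png",np.vstack([t,cv2.resize(im[60:],(720,300))[:200]]))
```

```text
25.8 [ 0.55418941 -0.23455209  0.1940507 ]
wrist jarL rim [(np.float32(0.5545), np.float32(-0.1465), np.float32(0.0315)), (np.float32(0.5595), np.float32(-0.159), np.float32(0.0325))]
wrist jarL mouth [(np.float32(0.5545), np.float32(-0.1465), np.float32(0.0285))]
wrist jarS rim [(np.float32(0.549), np.float32(-0.0685), np.float32(0.0231)), (np.float32(0.545), np.float32(-0.079), np.float32(0.023)), (np.float32(0.5555), np.float32(-0.083), np.float32(0.0241))]
wrist jarS mouth [(np.float32(0.551), np.float32(-0.079), np.float32(0.0196)), (np.float32(0.5505), np.float32(-0.07), np.float32(0.0204))]
wrist tin []
```

View pics/r7.png

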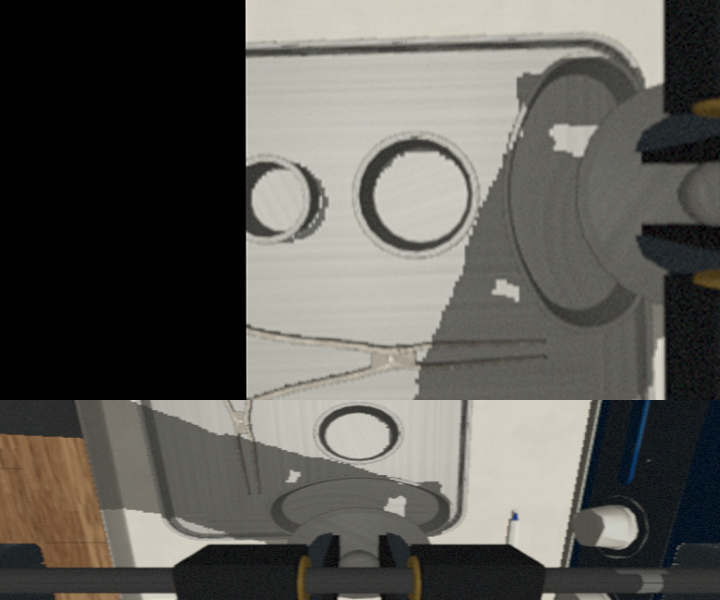

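Emit:
send_rows --pt "44 0 0 0 0" --pt "44 0 0 0 0" --pt "0 0 50 0 0" --pt "0 0 40 0 0" --pt "0 0 10 0 0"

```text
time_s: 26.48
position: [0.5529, -0.1465, 0.092]
orientation: [0.707, 0.707, -0.001, -0.002]
contact_force: [0.3, 0.3, -0.4]
width: 0.0163
grasp_force: 25.0
```

Emit:
send_rows --pt "0 0 10 0 0" --pt "0 0 8 0 0" --pt "0 0 6 0 0" --pt "0 0 4 0 0" --pt "0 0 0 0 0"

```text
time_s: 27.1
position: [0.5542, -0.1471, 0.066]
orientation: [0.707, 0.707, -0.0, -0.0]
contact_force: [0.8, -0.2, -0.6]
width: 0.016
grasp_force: 25.0
```

Emit:
send_rows --pt "0 0 2 0 0" --pt "0 0 0 0 0" --pt "0 0 0 0 0.4" --pt "0 0 0 0 0.4" --pt "0 0 0 0 0.4"

```text
time_s: 27.72
position: [0.5542, -0.1471, 0.0641]
orientation: [0.707, 0.707, 0.0, 0.0]
contact_force: [0.6, 0.3, 0.3]
width: 0.0361
grasp_force: 0.0
```

Emit:
send_rows --pt "0 0 -30 0 0.4" --pt "0 0 -50 0 0.4" --pt "0 0 -50 0 0.4" --pt "50 -25 0 0 0.4" --pt "50 -25 0 0 0.4"

```text
time_s: 28.35
position: [0.5037, -0.0463, 0.1947]
orientation: [0.707, 0.707, 0.0, 0.001]
contact_force: [0.8, 0.6, 0.1]
width: 0.0366
grasp_force: 0.0
```

Emit:
send_rows --pt "50 -25 0 0 0.4" --pt "50 -25 0 0 0.4" --pt "40 -20 0 0 0.4" --pt "40 -20 0 0 0.4" --pt "0 0 0 0 0.4"

```text
time_s: 28.98
position: [0.413, 0.1346, 0.1941]
orientation: [0.706, 0.708, 0.0, -0.0]
contact_force: [-0.7, -1.3, -0.5]
width: 0.0363
grasp_force: 0.0
```

Run:
```python
from m import *
s=env.observe();print(s["time_s"],s["position"],s["orientation"].round(3))
im2=cams.camera("top")[:,:,::-1]
t=rect("top",.36,.62,-.28,.17,.055,.6,im2);cv2.imwrite("pics/r8.png",t)
for nm,c,r,z in [("lidL",(.554,-.147),.033,.059),("knobL",(.554,-.147),.0085,.079)]:print(nm,circ("top",c,r,z,pose("top"),im2))
```

```text
28.975 [0.41297905 0.13461595 0.1941114 ] [ 0.706  0.708  0.    -0.   ]
lidL [(np.float32(0.552), np.float32(-0.1445), np.float32(0.0322))]
knobL [(np.float32(0.554), np.float32(-0.1455), np.float32(0.0082)), (np.float32(0.514), np.float32(-0.135), np.float32(0.0077)), (np.float32(0.5245), np.float32(-0.1805), np.float32(0.0071))]
```

View pics/r8.png

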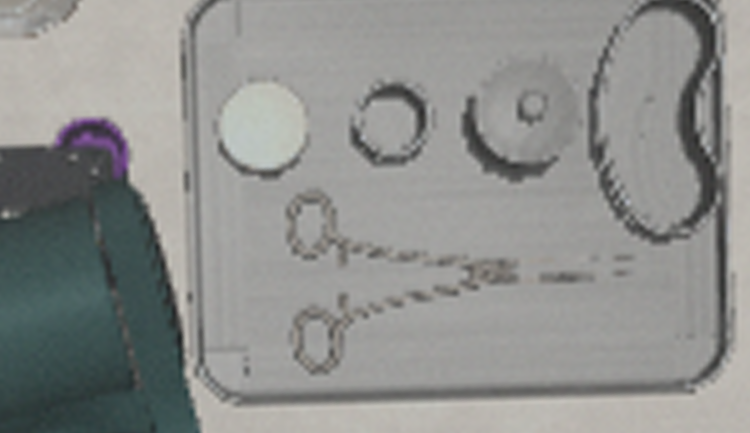

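Emit:
send_rows --pt "1 -10 0 0 0.5" --pt "0 0 50 0 0.5" --pt "0 0 50 0 0.5" --pt "0 0 40 0 0.5" --pt "0 0 0 0 0.5"

```text
time_s: 29.65
position: [0.4021, 0.1326, 0.0521]
orientation: [0.707, 0.707, -0.002, -0.001]
contact_force: [0.3, -0.8, -0.2]
width: 0.0461
grasp_force: 0.0
```

Emit:
send_rows --pt "0 0 20 0 0.5" --pt "0 0 10 0 0.5" --pt "0 0 5 0 0.5" --pt "0 0 0 0 0.5" --pt "0 0 0 0 0.5"

```text
time_s: 30.28
position: [0.4044, 0.134, 0.0196]
orientation: [0.707, 0.707, 0.0, 0.0]
contact_force: [0.6, -0.5, 0.3]
width: 0.0456
grasp_force: 0.0
```

Emit:
send_rows --pt "1.5 -1.5 0 0 0.5" --pt "0 0 5 0 0.5" --pt "0 0 0 0 0" --pt "0 0 0 0 0" --pt "0 0 0 0 0"

```text
time_s: 30.9
position: [0.4026, 0.1354, 0.014]
orientation: [0.707, 0.707, -0.0, 0.0]
contact_force: [-0.3, 0.0, -0.8]
width: 0.0182
grasp_force: 0.0
```

Emit:
send_rows --pt "0 0 0 0 0" --pt "0 0 0 0 0" --pt "0 0 0 0 0" --pt "0 0 -50 0 0" --pt "0 0 -50 0 0"

```text
time_s: 31.52
position: [0.402, 0.1352, 0.1148]
orientation: [0.707, 0.707, -0.001, -0.0]
contact_force: [0.8, 0.6, -0.5]
width: 0.0159
grasp_force: 25.0
```

Emit:
send_rows --pt "-49 25 -13 0 0" --pt "-49 25 -13 0 0" --pt "-49 25 -13 0 0" --pt "-49 25 -13 0 0" --pt "-49 25 -13 0 0"

```text
time_s: 32.15
position: [0.5281, -0.1114, 0.1795]
orientation: [0.707, 0.707, 0.0, 0.0]
contact_force: [1.2, 1.1, -1.0]
width: 0.0158
grasp_force: 25.0
```

Emit:
send_rows --pt "-49 24 -13 0 0" --pt "0 0 0 0 0" --pt "0 0 0 0 0" --pt "0 0 0 0 0" --pt "0 0 0 0 0"

```text
time_s: 32.78
position: [0.5513, -0.1577, 0.1918]
orientation: [0.707, 0.708, -0.0, -0.0]
contact_force: [0.0, 0.5, -0.5]
width: 0.0162
grasp_force: 25.0
```

Run:
```python
from m import *
s=env.observe();print(s["time_s"],s["position"])
P=pose("wrist");im=cams.camera("wrist")[:,:,::-1];n="wrist"
for nm,c,r,z in [("jarS rim",(.552,-.069),.0235,.041),("jarS mouth",(.552,-.069),.02,.041),("tin",(.55,.009),.028,.031)]:
    print(n,nm,circ(n,c,r,z,P,im))
t=rect("wrist",.45,.65,-.20,.10,.041,.5,im,P)
cv2.imwrite("pics/r9.png",t)
```

```text
32.775 [ 0.55132976 -0.15767167  0.19182283]
wrist jarS rim [(np.float32(0.5515), np.float32(-0.069), np.float32(0.0231))]
wrist jarS mouth [(np.float32(0.5515), np.float32(-0.069), np.float32(0.02))]
wrist tin [(np.float32(0.5465), np.float32(0.008), np.float32(0.0276))]
```

View pics/r9.png

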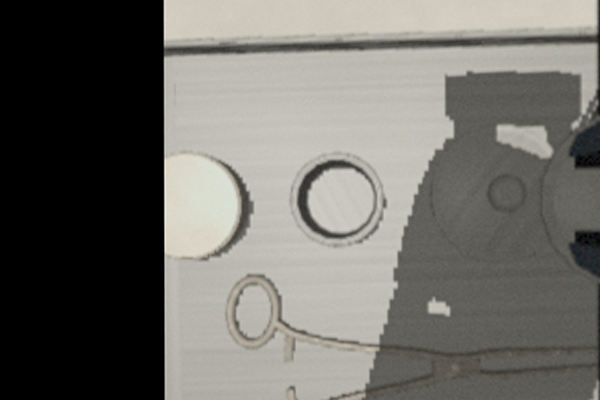

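Emit:
send_rows --pt "44 0 0 0 0" --pt "44.5 0 0 0 0" --pt "0 0 50 0 0" --pt "0 0 50 0 0" --pt "0 0 15 0 0"

```text
time_s: 33.45
position: [0.5499, -0.0694, 0.0747]
orientation: [0.707, 0.707, -0.001, -0.002]
contact_force: [0.0, -0.0, 0.1]
width: 0.0164
grasp_force: 25.0
```

Emit:
send_rows --pt "0 0 10 0 0" --pt "0 0 8 0 0" --pt "0 0 5 0 0" --pt "0 0 2 0 0" --pt "0 0 0 0 0"

```text
time_s: 34.08
position: [0.5518, -0.0701, 0.0523]
orientation: [0.707, 0.707, 0.0, 0.0]
contact_force: [-0.5, 0.4, 0.3]
width: 0.0162
grasp_force: 25.0
```

Emit:
send_rows --pt "1 0 2 0 0" --pt "0 0 0.5 0 0" --pt "0 0 0 0 0.4" --pt "0 0 0 0 0.4" --pt "0 0 0 0 0.4"

```text
time_s: 34.7
position: [0.5517, -0.0691, 0.0495]
orientation: [0.707, 0.707, 0.0, 0.0]
contact_force: [-0.2, 0.8, -0.0]
width: 0.0366
grasp_force: 0.0
```

Emit:
send_rows --pt "0 0 -30 0 0.4" --pt "0 0 -50 0 0.4" --pt "0 0 -50 0 0.4" --pt "-50 0 0 0 0.4" --pt "-50 0 0 0 0.4"

```text
time_s: 35.33
position: [0.552, -0.1701, 0.1806]
orientation: [0.707, 0.708, 0.0, 0.001]
contact_force: [0.8, 0.8, -0.5]
width: 0.0365
grasp_force: 0.0
```

Emit:
send_rows --pt "-50 0 0 0 0.4" --pt "-10 0 0 0 0.4" --pt "0 0 0 0 0.4" --pt "0 0 0 0 0.4" --pt "0 0 0 0 0.4"

```text
time_s: 35.95
position: [0.5518, -0.228, 0.1795]
orientation: [0.707, 0.708, -0.0, -0.0]
contact_force: [0.2, 0.1, -0.3]
width: 0.0364
grasp_force: 0.0
```

Run:
```python
from m import *
s=env.observe();print(s["time_s"],s["position"])
P=pose("wrist");im=cams.camera("wrist")[:,:,::-1];n="wrist"
for nm,c,r,z in [("lidS seated",(.552,-.069),.0245,.046),("knobS",(.552,-.069),.0085,.065),("lidL",(.554,-.147),.033,.060),("knobL",(.554,-.147),.0085,.079)]:
    print(n,nm,circ(n,c,r,z,P,im))
side=cams.camera("side")[:,:,::-1][190:290,200:360]
t=rect("wrist",.45,.65,-.25,.05,.05,.5,im,P)
cv2.imwrite("pics/r10.png",np.vstack([t[:250],cv2.resize(side,(600,350),interpolation=cv2.INTER_CUBIC)]))
```

```text
35.95 [ 0.55177754 -0.22799503  0.17950391]
wrist lidS seated [(np.float32(0.552), np.float32(-0.069), np.float32(0.024)), (np.float32(0.548), np.float32(-0.0795), np.float32(0.0236)), (np.float32(0.5635), np.float32(-0.0795), np.float32(0.0242))]
wrist knobS [(np.float32(0.551), np.float32(-0.084), np.float32(0.0089)), (np.float32(0.556), np.float32(-0.0825), np.float32(0.009)), (np.float32(0.537), np.float32(-0.0725), np.float32(0.0088))]
wrist lidL [(np.float32(0.554), np.float32(-0.1485), np.float32(0.0327)), (np.float32(0.5435), np.float32(-0.138), np.float32(0.0328))]
wrist knobL [(np.float32(0.553), np.float32(-0.1465), np.float32(0.0078)), (np.float32(0.537), np.float32(-0.133), np.float32(0.0086)), (np.float32(0.5365), np.float32(-0.1375), np.float32(0.0094))]
```

View pics/r10.png

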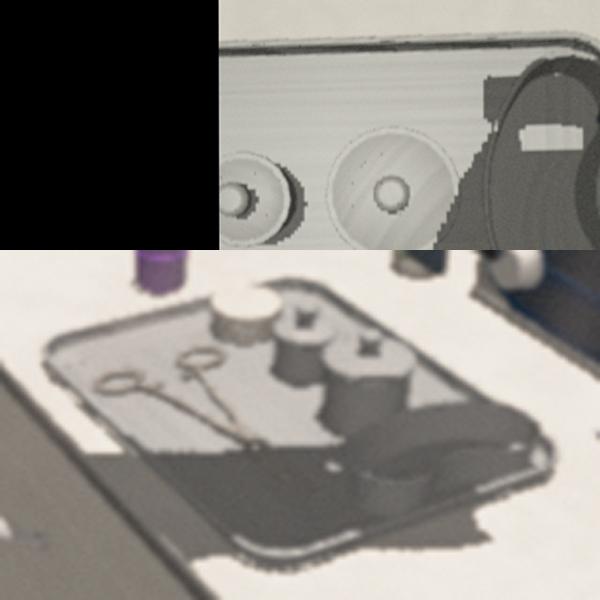

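The picture shows both lids seated level on their jars, at side-crop (303,320) and (368,345). The row is straight and the forceps lie flat with the rings at the tin's end, so I'm handing in.

```bash
python3 -c "
from rig import env
print(env.sign_off())"
```

```text
the job is handed in; nothing more can be done
None
```

The tray is laid up and handed in at about 36 s of robot time. In the last pictures both jars stand in the row with their own lids seated, and the forceps lie flat with the rings at the tin's end; the sign-off returned no verdict.

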